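# Swap build plates and show the print

### The job

Take the clean build plate out of the single stand, slide it edgewise all the way down into the empty slot of the rack and only then let go of it. Then draw the plate that carries the print out of the rack by its grip, tip it back to about 45 degrees with the print side facing up, and finish while holding it like that, still and at least 12 cm clear above the bench, touching nothing but the gripper. Leave the other plate and everything else on the bench where it is.

Things in the scene. Friction and masses are not known exactly. Their poses are not given: they have to be found in the camera images.
- printed_plate: Build plate with a white print still on it, in a rack slot at the start: 120 x 120 x 5 mm dark-coated aluminium sheet on edge; black grip on top, 12 mm thick (x), 50 mm wide (y), 118 to 160 mm above the lower edge. Origin: middle of lower edge, z up to the grip, x square to the faces. The print (60 mm along y, 45 to 95 mm up) stands out 26 mm on the +x face only. About 0.24 kg.
- clean_plate: Clean bare build plate, in the single-slot stand at the start: 120 x 120 x 5 mm dark-coated aluminium sheet on edge; black grip on top, 12 mm thick (x), 50 mm wide (y), 118 to 160 mm above the lower edge. Origin: middle of lower edge, z up to the grip, x square to the faces. Both faces alike. About 0.2 kg.
- spare_plate: Second bare build plate, stored in the rack, stays there: 120 x 120 x 5 mm dark-coated aluminium sheet on edge; black grip on top, 12 mm thick (x), 50 mm wide (y), 118 to 160 mm above the lower edge. Origin: middle of lower edge, z up to the grip, x square to the faces.
- rack: Fixed plywood rack, 184 (x) by 150 mm (y), left or right of the midline. Three upright slots at x = -70, 0, +70 mm, across its x, so plates in it have x along its x. Floor 12 mm thick; end rails, tops 74 mm above the bench, hold the outer 12 mm of a plate; slots 9 mm wide, flared at the top 12 mm, 130 mm between cheeks. Origin: centre of its underside.
- stand: Fixed plywood stand, 70 (x) by 150 mm (y), with one slot in the middle, built like the rack's (12 mm floor, rails 74 mm high, 9 mm slot square to its x), on the other side of the midline. Origin: centre of its underside.
- free_slot: The rack slot that is empty at the start; a strip of paper (60 x 7 mm) lies in it. Origin: middle of the slot on the rack's floor, 12 mm above the bench, where a seated plate's origin comes to lie; axes as the rack's.
- glue: Loose glue stick, 30 mm across, 75 mm tall, between rack and stand; origin under its centre.
- bushing: Loose printed ring, 44 mm across, 16 mm tall, between rack and stand; origin under its centre.
- scraper: Loose scraper lying on the bench on the robot's side; origin in it.
- caliper: Loose caliper, 200 mm long, lying on the bench on the robot's side; origin under it.
- spool: Loose filament spool lying flat, 150 mm across, 60 mm tall, at the far side of the bench; origin under its centre.
- screw_jar: Loose clear jar, 64 mm across, 75 mm tall, at the far side; origin under its centre.
- driver: Loose screwdriver lying at the far side; origin in it.
Not all that is in view belongs to the job. What is shaped like the stand but red is not meant. Leave any green look-alike of the clean_plate alone.

How it is judged (in metres and radians):
On the way, in this order (a step that is already met when the one before it is completed fails the run):
1. the clean plate stands home in the empty rack slot while still in the fingers (z of clean_plate in the frame of free_slot between -0.006 and 0.015 m and x of clean_plate in the frame of free_slot between -0.008 and 0.008 m and y of clean_plate in the frame of free_slot between -0.012 and 0.012 m and angle between clean_plate's own z axis and vertical below 0.15 rad and angle between the x axis of clean_plate and the x axis of free_slot, either way round below 0.15 rad and contact force between clean_plate and the fingers above 0.5 N), for 0.05 s.
2. the clean plate is released, seated in the slot (z of clean_plate in the frame of free_slot between -0.006 and 0.006 m and x of clean_plate in the frame of free_slot between -0.008 and 0.008 m and y of clean_plate in the frame of free_slot between -0.012 and 0.012 m and angle between clean_plate's own z axis and vertical below 0.15 rad and angle between the x axis of clean_plate and the x axis of free_slot, either way round below 0.15 rad and contact force between clean_plate and the fingers below 0.1 N), for 0.2 s.
3. the plate with the print is drawn up clear of the rack in the fingers (height (world z) of printed_plate above 0.085 m and contact force between printed_plate and the fingers above 1 N), for 0.1 s.
At the end, for the whole second after the job is handed in: Printed plate in the fingers (over 1 N), still, lower edge over 100 mm above the bench, print face up at 25-65 deg from vertical, touching nothing else; clean plate released and home in the once empty slot (6 mm height, 8 x 12 mm, 0.15 rad); spare plate still in its slot (all of step 2 and contact force between printed_plate and the fingers above 1 N and height (world z) of printed_plate above 0.1 m and angle between printed_plate's own x axis and vertical between 0.436 and 1.134 rad and linear speed of each of printed_plate, clean_plate below 0.03 m/s and angular speed of printed_plate below 0.15 rad/s and contact force between printed_plate and rack below 0.1 N and contact force between printed_plate and stand below 0.1 N and contact force between printed_plate and clean_plate below 0.1 N and contact force between printed_plate and spare_plate below 0.1 N and z of spare_plate in the frame of rack below 0.02 m and angle between spare_plate's own z axis and vertical below 0.15 rad); the arm keeps its last pose, push and grip.
It fails at once if the spare plate is pulled or knocked from its place (distance of spare_plate from where it was at the start of the episode above 0.025 m).
It fails at once if a bystander on the bench is displaced by over 30 mm (distance of any of glue, bushing, scraper, caliper, spool, screw_jar, driver from where it was at the start of the episode above 0.03 m).
It also fails if it takes over 69 s, if anything falls off the work surface, if the arm or the gripper's body presses on something with over 40 N, if the wrist force passes 120 N, or if a joint passes its speed limit or range.

### The arm

A 6-joint arm with a two-finger parallel gripper is mounted at the origin on the work surface. World frame = base frame: x ahead of the robot, y to its left, z up, the work surface at z = 0. Lengths are in mm, angles in degrees, forces in N, time in s.
With the tool pointing down it reaches from about 300 to 850 mm from the base axis. Payload 4.2 kg.
Tool frame: the origin (TCP) lies midway between the tips of the shut fingers; the grasp point (between the pads) lies 19 mm behind it; x points along the fingers, z is the direction in which the jaws open and shut, and the axes are right-handed (so a half turn about x gives the same grasp; the last joint's range is limited). The gripper opens to 91 mm and grips with 3 to 60 N. Pads are 32 mm wide; open, the fingers measure 118 mm over their backs; the gripper's body (76 mm by 178 mm) begins 60 mm behind the grasp point.
Start: joints at [-66.177, 18.312, 89.639, -0, 72.044, -1.146], TCP at [242.733, -521.271, 213.976] pointing down, gripper open.
Joint ranges: [-177.97, 177.97], [-48.28, 115.42], [12.27, 149.76], [-77.06, 257.06], [2.81, 150.46], [-146.56, 146.56]. Speed limits (degrees/s): [147.25, 147.25, 180, 180, 180, 180].

### API

Orientations are given as [roll, pitch, yaw] about the fixed x, y, z axes, in that order (R = Rz(yaw) Ry(pitch) Rx(roll)).
In Python, from workcell import env gives the robot as it stands.
- The arm moves only by the tool send_rows, never from a script. Its argument "commands" is a list that holds one entry, the list of rows, each a list of 6 numbers: the shift along the tool's x, y, z normalised to -1 to 1, where 1 is 0.1 m, then the turn, a rotation vector about the tool's x, y, z normalised to -1 to 1, where 1 is 2 pi rad. In form: [[[x, y, z, wx, wy, wz], ...]]. A call has 1 to 20 rows; each row is the pose to reach, as a shift and turn from the pose commanded when the call began, along the tool's axes at that moment, turning the shorter way round; what a row does not reach only later rows make up. A row lasts 1/8 s, in which the tool goes at most 62.5 mm and 10.7 degrees, less where a joint would pass 70% of its speed; a pose out of reach is approached as far as the arm can. A call with a number of a shift or a turn outside -1 to 1 is refused whole. A call with a gripper value outside its range is refused whole. "jaw" is the closure, from -1 (fully open) to 1 (shut), so that 0 is half open, set as the call begins (left out, the last holds). The fingers move at their own pace and stop on an object; "force" is the grip in N (left out, the last holds). Time passes only in rows, so rows that repeat a pose let the fingers close. It gives the time, the measured TCP pose, the force and the opening at its end, in the units of the state.
- env.state(): the state, without advancing time (a new reading comes with each control period).
- env.grab_frame(name): name is "scene" or "top" or "wrist"; returns (picture, depth): 480x640x3 uint8, red, green, blue; 480x640 float32, mm along the optical axis (not along the pixel's ray), 0 where there is no reading.
- env.get_calibration(name): a dict with "mtx" (3x3 intrinsics, pixels), "camera_from_world" (4x4, takes a point from world to camera coordinates). Camera axes: x right, y up, looking along -z (the intrinsics and any distortion apply to the point x, -y, -z); pixel columns grow to the right and rows downward; lengths in mm; the calibration is good to about 2 mm. A picture is of the moment at which its call begins: read the wrist's pose just before it. get_calibration takes no time and is no camera call; for the wrist camera it gives the pose at the moment of the call.
- env.job_done(): hands the job in, once; it reports no verdict.
The state is a dict: "time_s": time; "qpos": joint angles; "qvel": joint speeds; "effort": joint torques, N m; "ee_pos": TCP position; "ee_rot": TCP orientation; "force": force on the tool from outside, world axes, zero at the start; "torque": the same for the moment, N m; "gripper_width": finger opening in mm.
Only numpy, scipy, OpenCV 4.12 (cv2) and the standard library are available. Lean on these libraries where they do the work, as an engineer would, in place of code of your own. Each camera call takes 0.05 s, during which the arm holds its last target.

## Working session

There is one attempt and no reset: what is moved stays moved. The work goes in short steps, Python scripts to look and compute and a tool call to move; the robot and the scene stay as the last step left them, time stands still between calls to the robot, and variables do not carry over. Pictures are saved under pics/ and viewed, and the job is handed in when it is done.

Besides the shell and the picture viewer there is one more tool, called after "Call:" by a JSON object that holds its "api" and its "payload". send_rows: Moves the arm, as the interface text tells. Its arguments: {"type":"object","properties":{"commands":{"type":"array","items":{"type":"array","items":{"type":"array","items":{"type":"number","minimum":-1,"maximum":1}}}},"jaw":{"type":"number"},"force":{"type":"number"}},"required":["commands"]}

```bash
ls; mkdir -p pics
cat > h.py <<'E'
import numpy as np, cv2
from workcell import env
from scipy.spatial.transform import Rotation as R
def save(name,im): cv2.imwrite('pics/'+name,cv2.cvtColor(im,cv2.COLOR_RGB2BGR))
def proj(c,P):
    P=np.atleast_2d(P); T=c["camera_from_world"]; p=P@T[:3,:3].T+T[:3,3]
    q=np.c_[p[:,0],-p[:,1],-p[:,2]]@np.array(c["mtx"]).T
    return q[:,:2]/q[:,2:]
def pts(c,d):
    v,u=np.mgrid[0:480,0:640]; K=np.array(c["mtx"]); 
    r=np.stack([u,v,np.ones_like(u)],-1)@np.linalg.inv(K).T*d[...,None]
    r=r*[1,-1,-1]; T=np.array(c["camera_from_world"])
    return (r-T[:3,3])@T[:3,:3]
E
python3 - <<'E'
from h import *
s=env.state();print(s)
for n in ["scene","top","wrist"]:
    c=env.get_calibration(n); im,d=env.grab_frame(n); save(n+'0.png',im)
    np.savez(n+'0.npz',im=im,d=d,mtx=c["mtx"],T=c["camera_from_world"]); print(n,{k:v for k,v in c.items() })
E
```

```text
pics
{'time_s': 0.0, 'qpos': array([-6.61753813e+01,  1.83506305e+01,  8.97073687e+01, -6.69806962e-04,
        7.20452770e+01, -1.14856336e+00]), 'qvel': array([ 0.05440811, -0.0348674 , -0.03289304,  0.01884291,  0.07580959,
        0.06314538]), 'effort': array([-1.15212850e-03, -4.12462771e+01, -2.31971687e+01,  7.26676080e-02,
        4.58222372e-02, -1.23278342e-04]), 'ee_pos': array([ 242.5229153 , -520.7733356 ,  213.12390993]), 'ee_rot': array([179.20472523,  89.89672174, 114.17811437]), 'force': array([0.15694051, 0.09863386, 0.07391236]), 'torque': array([-0.06428374, -0.02435576,  0.01767679]), 'gripper_width': 91.17877904584829}
scene {'mtx': array([[438.68200308,   0.        , 315.05735561],
       [  0.        , 438.68200308, 239.40935115],
       [  0.        ,   0.        ,   1.        ]]), 'camera_from_world': array([[-5.84245049e-01,  8.11577276e-01, -2.18619009e-04,
         3.69337996e+02],
       [-5.11958683e-01, -3.68344063e-01,  7.76028967e-01,
         1.71971700e+02],
       [ 6.29726948e-01,  4.53503006e-01,  6.30697229e-01,
        -1.20181849e+03],
     
[... 443 characters left out ...]
    [-1.00388819e-01, -3.06802076e-02,  9.94475143e-01,
        -1.04399016e+03],
       [ 0.00000000e+00,  0.00000000e+00,  0.00000000e+00,
         1.00000000e+00]])}
wrist {'mtx': array([[358.12681268,   0.        , 317.41018253],
       [  0.        , 358.12681268, 237.95712781],
       [  0.        ,   0.        ,   1.        ]]), 'camera_from_world': array([[ 4.21746525e-01, -9.06713735e-01, -2.68756541e-04,
        -5.74741787e+02],
       [ 8.80455785e-01,  4.09603749e-01, -2.38793591e-01,
         2.63345963e+01],
       [ 2.16627512e-01,  1.00473739e-01,  9.71070311e-01,
        -3.89759106e+02],
       [ 0.00000000e+00,  0.00000000e+00,  0.00000000e+00,
         1.00000000e+00]])}
```

View pics/scene0.png

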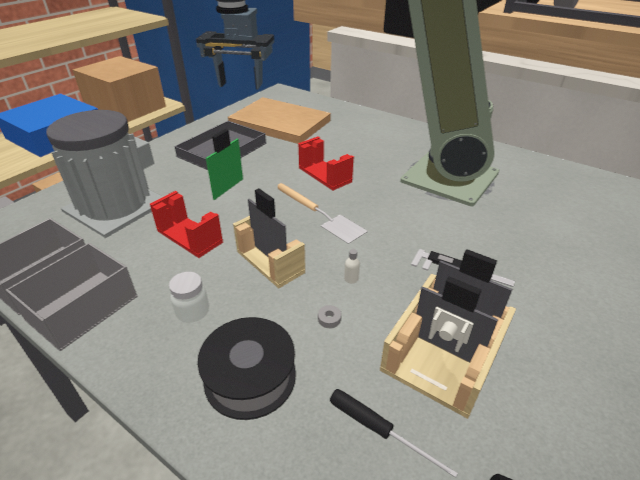

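View pics/top0.png

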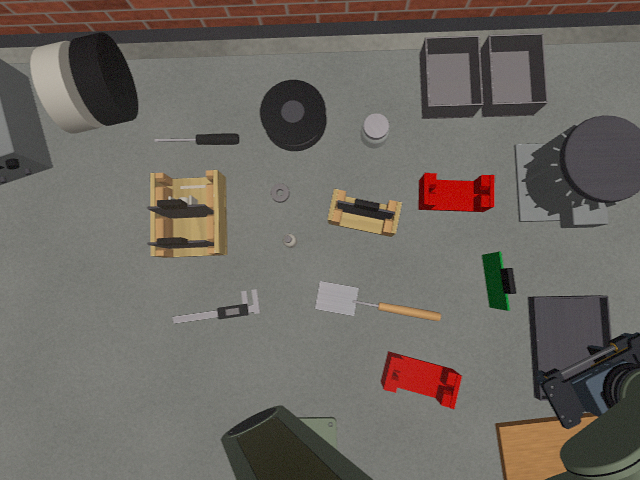

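View pics/wrist0.png

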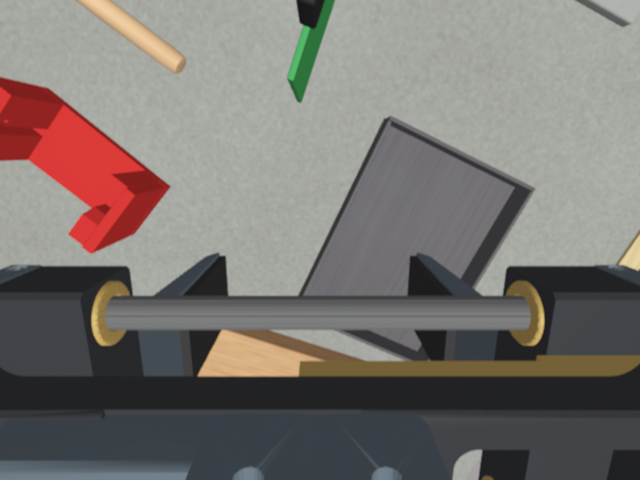

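The pictures show the stand with the clean plate at top-px (365,212). The rack is at (187,213), with its empty slot and paper strip on the far side at (192,187). The printed plate is in the middle slot with the print facing +x, and the spare is in the near slot. Next I measure them with depth.

```bash
python3 - <<'E'
from h import *
for n in ["top","scene"]:
    z=np.load(n+'0.npz'); im=z['im'];d=z['d'];c=dict(mtx=z['mtx'],camera_from_world=z['T'])
    P=pts(c,d); P[d==0]=np.nan
    X,Y,Z=P[...,0],P[...,1],P[...,2]
    print(n,'bench z',np.nanmedian(Z[(X>250)&(X<700)&(abs(Y)<400)&(Z<8)&(Z>-15)]))
    hsv=cv2.cvtColor(im,cv2.COLOR_RGB2HSV); 
    dark=(im.max(2)<60)
    wood=(hsv[...,0]>8)&(hsv[...,0]<28)&(hsv[...,1]>70)
    def rect(name,m):
        p=np.c_[X[m],Y[m]].astype(np.float32)
        if len(p)<8: print(name,len(p)); return
        print(name,len(p),'z med',np.nanmedian(Z[m]).round(1),'rect',[np.round(q,1) for q in cv2.minAreaRect(p)],'mean',p.mean(0).round(1))
    for name,(x0,x1,y0,y1) in dict(stand=(430,680,-320,-60),rack=(380,720,130,420)).items():
        reg=(X>x0)&(X<x1)&(Y>y0)&(Y<y1)
        rect(name+' wood',reg&wood&(Z>6)); 
        for lo,hi in [(69,79),(58,70),(8,16)]: rect(name+f' wood{lo}',reg&wood&(Z>lo)&(Z<hi))
        m=reg&(Z>150)
        k,l=cv2.connectedComponents(m.astype(np.uint8))
        for i in range(1,k): rect(name+f' hi{i}',l==i)
        m=reg&(Z>126)&(Z<136)
        k,l=cv2.connectedComponents(m.astype(np.uint8))
        for i in range(1,k): rect(name+f' ptop{i}',l==i)
E
python3 - <<'E'
from h import *
for n,(r,cc) in dict(top=((140,280),(120,420)),scene=((180,420),(220,540))).items():
    im=np.load('%s0.npz'%n)['im'][r[0]:r[1],cc[0]:cc[1]]
    save(n+'crop.png',cv2.resize(im,None,fx=2.5,fy=2.5,interpolation=cv2.INTER_CUBIC))
E
```

```text
top bench z -0.7683187432823362
stand wood 1551 z med 38.8 rect [array([ 552.6, -173.2]), array([149. ,  70.8]), np.float64(76.8)] mean [ 544.8 -172. ]
stand wood69 608 z med 74.5 rect [array([ 552.5, -173.2]), array([149. ,  70.6]), np.float64(76.8)] mean [ 551.1 -176.3]
stand wood58 71 z med 65.7 rect [array([ 548.7, -173.1]), array([144.6,  65.3]), np.float64(75.5)] mean [ 544.1 -169.3]
stand wood8 668 z med 11.3 rect [array([ 551.9, -174.2]), array([144.2,  70.1]), np.float64(76.5)] mean [ 540.5 -169.3]
stand hi1 191 z med 170.4 rect [array([ 552.7, -172.8]), array([49.5, 12.6]), np.float64(76.9)] mean [ 551.4 -172.7]
stand ptop1 44 z med 131.0 rect [array([ 562.2, -131.7]), array([33.7,  4.7]), np.float64(76.6)] mean [ 562.2 -131.5]
stand ptop2 1
stand ptop3 2
stand ptop4 2
stand ptop5 42 z med 131.4 rect [array([ 542.7, -215. ]), array([33.2,  4.7]), np.float64(78.1)] mean [ 542.7 -214.4]
stand ptop6 2
stand ptop7 3
rack wood 4655 z med 47.1 rect [array([559.3, 219.8]), array([184.7, 151.7]), np.float64(1.2)] mean [558.3 217.4]
rack wood69 1517 z med 74.4 rect [array([559.2, 22
[... 2109 characters left out ...]
od58 517 z med 64.5 rect [array([566. , 218.4]), array([173.9, 148.1]), np.float64(1.3)] mean [612.3 219.5]
rack wood8 2742 z med 10.9 rect [array([606. , 220.1]), array([ 93.9, 147.1]), np.float64(0.8)] mean [609.1 219.5]
rack hi1 492 z med 164.4 rect [array([490.1, 217.1]), array([14.7, 49.9]), np.float64(3.4)] mean [493.3 217.9]
rack hi2 541 z med 165.8 rect [array([565.7, 218.7]), array([14.8, 50. ]), np.float64(0.6)] mean [569.1 219.5]
rack ptop1 294 z med 130.4 rect [array([491.2, 217.1]), array([ 10.7, 119. ]), np.float64(1.7)] mean [491.9 219.5]
rack ptop2 1
rack ptop3 306 z med 130.3 rect [array([566.2, 218.5]), array([ 10.7, 119.7]), np.float64(1.2)] mean [566.4 222.1]
rack ptop4 1
```

View pics/topcrop.png

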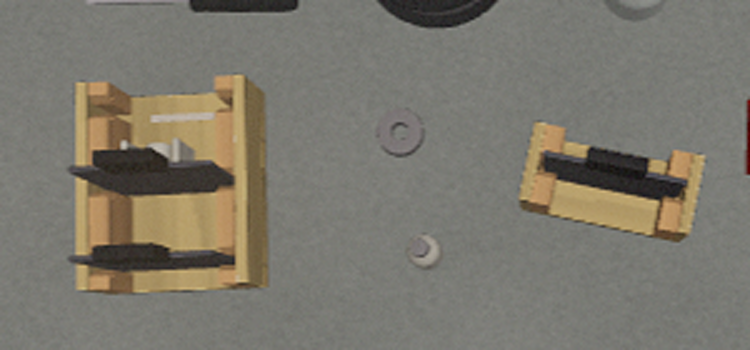

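```bash
cat >> h.py <<'E'
def cur():
    s=env.state(); return np.array(s['ee_pos']),R.from_euler('xyz',s['ee_rot'],degrees=True),s
def down(yaw_jaw):
    # tool x down, tool z (jaw) horizontal at angle yaw_jaw
    a=np.radians(yaw_jaw); z=np.array([np.cos(a),np.sin(a),0]);x=np.array([0,0,-1.]);y=np.cross(z,x)
    return R.from_matrix(np.c_[x,y,z])
def rel(pos,rot,p0=None,r0=None):
    p,r,s=cur()
    if p0 is not None:p=np.array(p0)
    if r0 is not None:r=r0
    sh=r.inv().apply(np.array(pos)-p)/100; w=(r.inv()*rot).as_rotvec()/(2*np.pi)
    return np.round(sh,4),np.round(w,4)
def show(tag=''):
    p,r,s=cur(); print(tag,'t',round(s['time_s'],2),'p',p.round(1),'\n',r.as_matrix().round(3),'\nF',s['force'].round(1),'w',round(s['gripper_width'],1),'q',s['qpos'].round(1))
E
python3 - <<'E'
from h import *
show()
for a in (-13.2,166.8):print(a,rel([552.7,-173,255],down(a)))
E
```

```text
t 0.15 p [ 242.6 -520.9  213.3] 
 [[-0.001  0.907  0.422]
 [ 0.001  0.422 -0.907]
 [-1.     0.    -0.001]] 
F [-0.3 -0.  -0. ] w 91.0 q [-66.2  18.3  89.7  -0.   72.   -1.1]
-13.2 (array([-0.4144,  4.2803, -1.8456]), array([-1.44e-01, -2.00e-04, -1.00e-04]))
166.8 (array([-0.4144,  4.2803, -1.8456]), array([ 3.56e-01, -1.00e-04,  2.00e-04]))
```

Call:
{"api": "send_rows", "payload": {"commands": [[[-0.3, 0.05, -0.02, -0.01, 0, 0], [-0.45, 0.3, -0.12, -0.035, 0, 0], [-0.45, 0.6, -0.25, -0.06, 0, 0], [-0.45, 0.9, -0.38, -0.088, 0, 0], [-0.45, 1.0, -0.43, -0.116, 0, 0], [-0.45, 1.0, -0.43, -0.144, 0, 0]]], "jaw": 0.0}}

```text
time_s: 0.9
ee_pos: [315.8, -439.1, 258.8]
ee_rot: [122.6, 90.0, 109.8]
force: [-0.3, 0.2, -0.5]
gripper_width: 45.8
```

Run:
```python
from h import *
show();print(rel([552.7,-173,258],down(-13.2)))
```

```text
t 0.9 p [ 315.8 -439.1  258.8] 
 [[-0.     0.221  0.975]
 [ 0.001  0.975 -0.221]
 [-1.     0.001 -0.   ]] 
F [-0.3  0.2 -0.5] w 45.8 q [-55.5  13.8  89.5   0.   76.7 -42.7]
(array([0.0086, 3.1183, 1.7228]), array([ 0.0012, -0.0001, -0.0001]))
```

Call:
{"api": "send_rows", "payload": {"commands": [[[0, 0.5, 0.28, 0.0012, 0, 0], [0, 1.0, 0.56, 0.0012, 0, 0]]]}}

```text
time_s: 1.15
ee_pos: [393.0, -354.7, 258.6]
ee_rot: [129.5, 90.0, 115.7]
force: [0.9, -0.1, -0.5]
gripper_width: 45.3
```

Call:
{"api": "send_rows", "payload": {"commands": [[[0, 0.5, 0.28, 0, 0, 0], [0, 1.0, 0.56, 0, 0, 0]]]}}

```text
time_s: 1.4
ee_pos: [471.5, -270.0, 258.8]
ee_rot: [-121.2, 90.0, -134.9]
force: [-0.5, -0.0, -0.1]
gripper_width: 45.3
```

Call:
{"api": "send_rows", "payload": {"commands": [[[0, 0.5, 0.28, 0, 0, 0], [0, 0.8, 0.5, 0, 0, 0], [0, 0.8, 0.5, 0, 0, 0], [0, 0.8, 0.5, 0, 0, 0]]]}}

```text
time_s: 1.9
ee_pos: [537.4, -205.8, 258.6]
ee_rot: [-156.4, 89.9, -170.0]
force: [0.3, -0.3, -0.4]
gripper_width: 45.2
```

Run:
```python
from h import *
show();c=env.get_calibration('wrist');im,d=env.grab_frame('wrist');save('w1.png',im);np.savez('w1.npz',im=im,d=d,mtx=c["mtx"],T=c["camera_from_world"])
P=pts(c,d);X,Y,Z=np.moveaxis(P,-1,0)
m=(X>500)&(X<610)&(Y>-230)&(Y<-120)&(Z>155)&(Z<185)&(d>0)
print(m.sum(),np.median(Z[m]),cv2.minAreaRect(np.c_[X[m],Y[m]].astype(np.float32)))
```

```text
t 1.9 p [ 537.4 -205.8  258.6] 
 [[-0.001  0.235  0.972]
 [-0.     0.972 -0.235]
 [-1.    -0.    -0.001]] 
F [ 0.3 -0.3 -0.4] w 45.2 q [-22.1  17.   85.1  -0.   78.   -8.4]
1111 172.4129274247917 ((553.8296508789062, -174.86114501953125), (50.3039665222168, 11.984824180603027), 77.24512481689453)
```

View pics/w1.png

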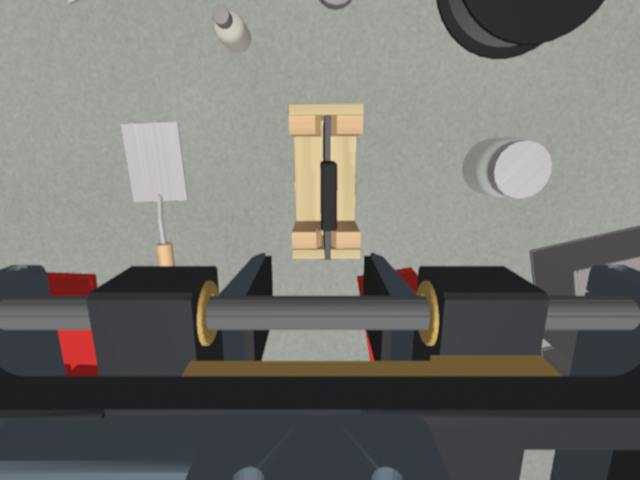

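The wrist view shows the grip at px (328,195), centred between the fingers' planes. All three views agree on its position to within 2 mm.

Run:
```python
from h import *
print(rel([553.5,-174,258.6],down(-13)),rel([553.5,-174,135],down(-13)))
```

```text
(array([0.0014, 0.3507, 0.0825]), array([-0.0019, -0.0001,  0.0001])) (array([1.2374, 0.3513, 0.0835]), array([-0.0019, -0.0001,  0.0001]))
```

Call:
{"api": "send_rows", "payload": {"commands": [[[0, 0.35, 0.08, -0.002, 0, 0], [0, 0.35, 0.08, -0.002, 0, 0], [0.3, 0.35, 0.08, -0.002, 0, 0], [0.6, 0.35, 0.08, -0.002, 0, 0], [0.8, 0.35, 0.08, -0.002, 0, 0], [1.0, 0.35, 0.08, -0.002, 0, 0], [1.0, 0.35, 0.08, -0.002, 0, 0]]]}}

```text
time_s: 2.82
ee_pos: [552.2, -174.4, 157.7]
ee_rot: [-175.9, 89.8, 171.1]
force: [-0.1, -0.2, 0.4]
gripper_width: 45.7
```

Call:
{"api": "send_rows", "payload": {"commands": [[[0.12, 0, 0, 0, 0, 0], [0.24, 0, 0, 0, 0, 0], [0.24, 0, 0, 0, 0, 0]]]}}

```text
time_s: 3.2
ee_pos: [553.3, -173.3, 133.9]
ee_rot: [177.8, 89.9, 164.9]
force: [0.2, -0.0, -0.2]
gripper_width: 45.4
```

Run:
```python
from h import *
show()
im,d=env.grab_frame('wrist');save('w2.png',im)
```

```text
t 3.2 p [ 553.3 -173.3  133.9] 
 [[-0.002  0.223  0.975]
 [ 0.001  0.975 -0.223]
 [-1.     0.    -0.002]] 
F [ 0.2 -0.  -0.2] w 45.4 q [-18.5  22.3  95.8  -0.   62.1  -5.6]
```

View pics/w2.png

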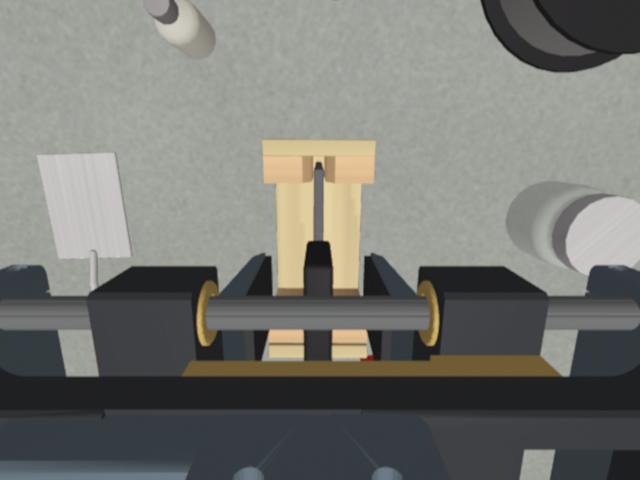

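The grip is centred between the fingers at px (318,300), so I close on it.

Call:
{"api": "send_rows", "payload": {"commands": [[[0, 0, 0, 0, 0, 0], [0, 0, 0, 0, 0, 0], [0, 0, 0, 0, 0, 0], [0, 0, 0, 0, 0, 0], [0, 0, 0, 0, 0, 0], [0, 0, 0, 0, 0, 0]]], "jaw": 1.0, "force": 35}}

```text
time_s: 4.0
ee_pos: [554.0, -173.4, 135.2]
ee_rot: [-16.8, 90.0, -29.7]
force: [0.1, 0.5, 2.7]
gripper_width: 12.2
```

Call:
{"api": "send_rows", "payload": {"commands": [[[-0.1, 0, 0, 0, 0, 0], [-0.25, 0, 0, 0, 0, 0], [-0.45, 0, 0, 0, 0, 0], [-0.65, 0, 0, 0, 0, 0], [-0.85, 0, 0, 0, 0, 0], [-0.95, 0, 0, 0, 0, 0], [-0.95, 0, 0, 0, 0, 0]]]}}

```text
time_s: 4.88
ee_pos: [554.4, -173.5, 230.9]
ee_rot: [-7.4, 89.9, -20.3]
force: [-0.6, -0.2, -1.9]
gripper_width: 11.9
```

Run:
```python
from h import *
show()
for n in('scene','wrist'):
    c=env.get_calibration(n);im,d=env.grab_frame(n);save(n+'3.png',im);np.savez(n+'3.npz',im=im,d=d,mtx=c["mtx"],T=c["camera_from_world"])
print(rel([629.3,219.9,231],down(1.2)))
```

```text
t 4.88 p [ 554.4 -173.5  230.9] 
 [[ 0.002  0.223  0.975]
 [-0.001  0.975 -0.223]
 [-1.    -0.     0.002]] 
F [-0.6 -0.2 -1.9] w 11.9 q [-18.5  18.2  87.3  -0.   74.4  -5.6]
(array([-0.0157,  4.0015, -0.1401]), array([-0.0392, -0.0002, -0.    ]))
```

View pics/scene3.png

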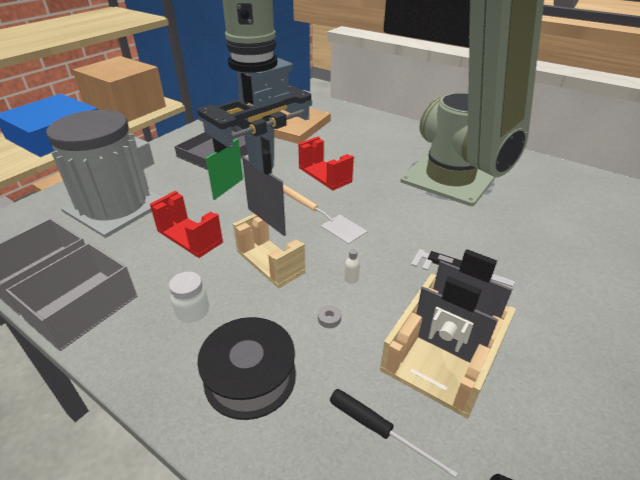

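Call:
{"api": "send_rows", "payload": {"commands": [[[0, 0.1, 0, -0.005, 0, 0], [0, 0.3, 0, -0.012, 0, 0], [0, 0.55, 0, -0.02, 0, 0], [0, 0.8, 0, -0.03, 0, 0], [0, 1.0, 0, -0.0392, 0, 0]]]}}

```text
time_s: 5.6
ee_pos: [576.5, -73.7, 229.7]
ee_rot: [134.1, 90.0, 135.6]
force: [-0.1, -0.4, -1.3]
gripper_width: 11.7
```

Run:
```python
from h import *
show()
print(rel([629.3,219.9,231],down(1.2)))
```

```text
t 5.6 p [576.5 -73.7 229.7] 
 [[-0.    -0.026  1.   ]
 [ 0.     1.     0.026]
 [-1.     0.    -0.   ]] 
F [-0.1 -0.4 -1.3] w 11.7 q [-8.4 18.4 87.3  0.  74.4 -9.9]
(array([-0.0122,  2.9211,  0.6036]), array([ 0.0008, -0.0001, -0.0001]))
```

Call:
{"api": "send_rows", "payload": {"commands": [[[0, 0.25, 0.15, 0, 0, 0], [0, 0.5, 0.3, 0, 0, 0], [0, 0.75, 0.45, 0, 0, 0], [0, 1.0, 0.6, 0, 0, 0]]]}}

```text
time_s: 6.1
ee_pos: [634.5, 27.2, 229.7]
ee_rot: [-172.9, 90.0, -171.6]
force: [0.2, -0.1, -1.8]
gripper_width: 11.5
```

Call:
{"api": "send_rows", "payload": {"commands": [[[0, 0.25, 0, 0, 0, 0], [0, 0.5, 0, 0, 0, 0], [0, 0.75, 0, 0, 0, 0], [0, 0.9, 0, 0, 0, 0], [0, 1.0, 0, 0, 0, 0]]]}}

```text
time_s: 6.72
ee_pos: [631.9, 126.3, 229.8]
ee_rot: [-119.3, 90.0, -118.0]
force: [-0.1, -0.5, -1.3]
gripper_width: 11.8
```

Call:
{"api": "send_rows", "payload": {"commands": [[[0, 0.25, 0, 0, 0, 0], [0, 0.5, 0, 0, 0, 0], [0, 0.75, 0, 0, 0, 0], [0, 0.9, 0, 0, 0, 0], [0, 0.92, 0, 0, 0, 0], [0, 0.92, 0, 0, 0, 0], [0, 0.92, 0, 0, 0, 0]]]}}

```text
time_s: 7.6
ee_pos: [630.3, 216.5, 230.0]
ee_rot: [-86.3, 90.0, -85.2]
force: [0.5, -0.0, -1.4]
gripper_width: 12.2
```

Run:
```python
from h import *
show()
for n in('scene','wrist','top'):
    c=env.get_calibration(n);im,d=env.grab_frame(n);save(n+'4.png',im);np.savez(n+'4.npz',im=im,d=d,mtx=c["mtx"],T=c["camera_from_world"])
    if n=='scene': save('s4c.png',cv2.resize(im[150:420,340:560],None,fx=2.2,fy=2.2))
print(rel([629.3,219.9,231],down(1.2)))
```

```text
t 7.6 p [630.3 216.5 230. ] 
 [[ 0.    -0.02   1.   ]
 [-0.001  1.     0.02 ]
 [-1.    -0.001  0.   ]] 
F [ 0.5 -0.  -1.4] w 12.2 q [18.  26.3 74.9 -0.  78.9 16.8]
(array([-0.0096,  0.0325, -0.009 ]), array([-0.0001,  0.    ,  0.    ]))
```

View pics/wrist4.png

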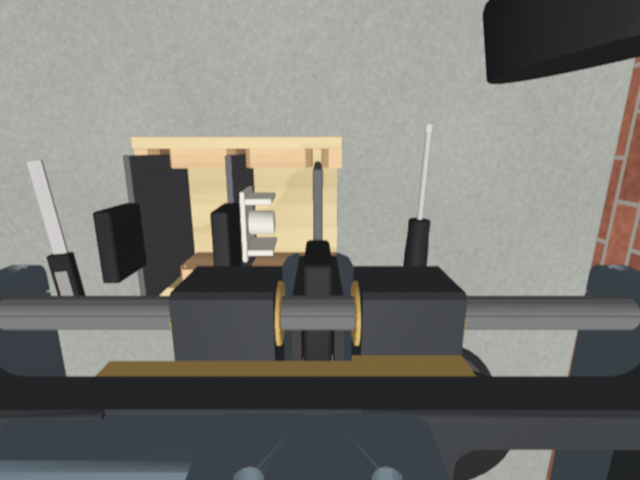

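View pics/s4c.png

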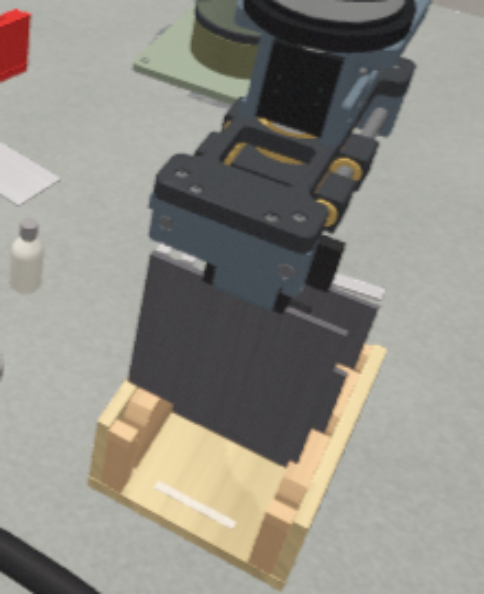

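View pics/top4.png

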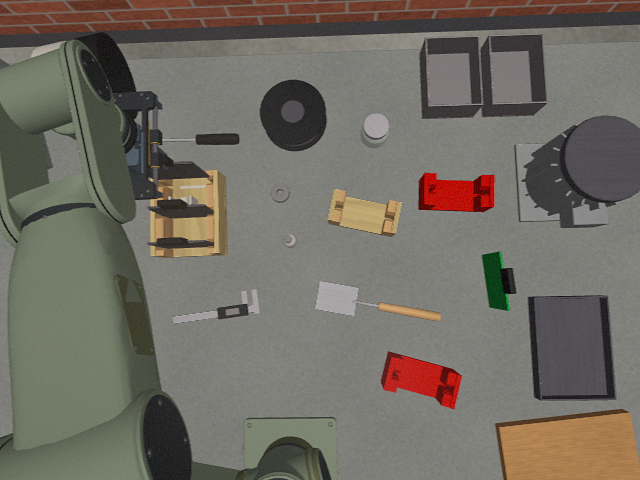

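The plate hangs over the free slot. In the wrist view its edge at px (318,165) lines up with the slot gap. I check the numbers before inserting.

Run:
```python
from h import *
for n in ['top0','scene0','wrist4','scene4','top4']:
    z=np.load(n+'.npz'); im=z['im'];d=z['d'];c=dict(mtx=z['mtx'],camera_from_world=z['T'])
    P=pts(c,d);X,Y,Z=np.moveaxis(P,-1,0)
    m=(im.min(2)>175)&(X>605)&(X<650)&(Y>170)&(Y<270)&(Z<25)&(d>0)
    if m.sum()>20:
        r=cv2.minAreaRect(np.c_[X[m],Y[m]].astype(np.float32)); print(n,'paper',m.sum(),np.median(Z[m]),[np.round(q,1) for q in r])
z=np.load('scene4.npz');im=z['im'];d=z['d'];c=dict(mtx=z['mtx'],camera_from_world=z['T'])
P=pts(c,d);X,Y,Z=np.moveaxis(P,-1,0)
m=(im.max(2)<95)&(X>610)&(X<650)&(Y>150)&(Y<290)&(Z>110)&(Z<215)&(d>0)
Q=P[m]; print(m.sum(),Q.min(0),Q.max(0)); 
# keep dominant plane
A=np.c_[Q[:,1],Q[:,2],np.ones(len(Q))]
w=np.ones(len(Q),bool)
for i in range(6):
    k,_,_,_=np.linalg.lstsq(A[w],Q[w,0],rcond=None); w=abs(Q[:,0]-A@k)<2.5
print('plane x=',k,w.sum(),'x at y219 z110,170',k@[219,110,1],k@[219,170,1]); print('z min',np.percentile(Q[w,2],[0,1,5]),'y',np.percentile(Q[w,1],[0.5,99.5]))
# rail gap in wrist: far rail top at z 74
z=np.load('wrist4.npz');im=z['im'];d=z['d'];c=dict(mtx=z['mtx'],camera_from_world=z['T'])
P=pts(c,d)
save('w4c.png',cv2.resize(im[125:275,120:360],None,fx=3.3,fy=3.3,interpolation=cv2.INTER_CUBIC))
print(np.round(P[158,300:345],1)[:, [0,2]].T)
```

```text
scene0 paper 161 11.50403726159787 [array([628.8, 218.9]), array([10.2, 60.6]), np.float64(2.8)]
scene4 paper 177 11.388472169106757 [array([628.2, 219.1]), array([10.3, 61.6]), np.float64(1.9)]
4737 [627.47503723 154.79597803 110.03997137] [635.19999438 274.82838283 214.94292118]
plane x= [-2.14571548e-02  8.74903519e-04  6.36652209e+02] 4733 x at y219 z110,170 632.0493311535776 632.1018253647316
z min [110.03997137 111.35910261 116.29797484] y [156.23178641 274.1256123 ]
[[ 6.141e+02  6.150e+02  6.159e+02  6.168e+02  6.177e+02  6.186e+02
   6.194e+02  6.203e+02  6.211e+02  6.220e+02  6.229e+02  6.237e+02
   6.245e+02  6.250e+02  6.261e+02  6.272e+02  6.282e+02  6.293e+02
   6.303e+02  6.314e+02  6.325e+02  6.335e+02  6.339e+02  6.348e+02
   6.356e+02  6.365e+02  6.374e+02  6.382e+02  6.390e+02  6.291e+02
   6.408e+02  6.417e+02  6.427e+02  6.436e+02  6.445e+02  6.452e+02
   6.462e+02  6.471e+02  6.478e+02  6.489e+02  6.498e+02  6.507e+02
   6.566e+02  6.577e+02  6.588e+02]
 [ 7.430e+01  7.440e+01  7.400e+01  7.400e+01  7.440e+01  7.490e+01
   7.210e+01  7.230e+01  6.870e+01  6.710e+01  6.740e+01  6.360e+01
   4.840e+01  1.210e+01  1.300e+01  1.230e+01  1.330e+01  1.200e+01
   1.300e+01  1.250e+01  1.270e+01  1.330e+01  6.220e+01  6.540e+01
   6.710e+01  6.800e+01  7.120e+01  7.240e+01  7.540e+01  4.014e+02
   7.500e+01  7.470e+01  7.330e+01  7.310e+01  7.310e+01  7.560e+01
   7.460e+01  7.400e+01  7.670e+01  7.450e+01  7.420e+01  7.420e+01
   5.000e-01 -1.000e-01 -3.000e-01]]
```

View pics/w4c.png

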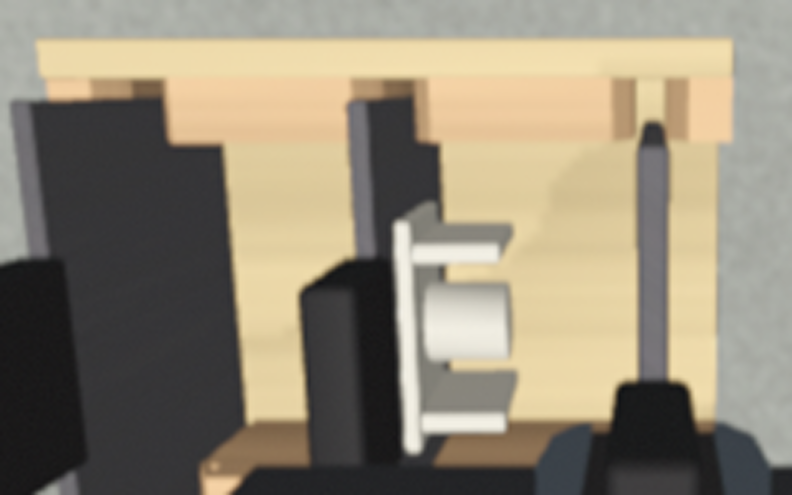

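Call:
{"api": "send_rows", "payload": {"commands": [[[0, 0.04, -0.003, 0, 0, 0], [0.1, 0.04, -0.003, 0, 0, 0], [0.2, 0.04, -0.003, 0, 0, 0], [0.3, 0.04, -0.003, 0, 0, 0], [0.35, 0.04, -0.003, 0, 0, 0], [0.4, 0.04, -0.003, 0, 0, 0], [0.45, 0.04, -0.003, 0, 0, 0], [0.5, 0.04, -0.003, 0, 0, 0], [0.5, 0.04, -0.003, 0, 0, 0]]]}}

```text
time_s: 8.88
ee_pos: [629.5, 221.2, 179.4]
ee_rot: [-157.3, 89.9, -156.1]
force: [-0.1, 0.4, -1.1]
gripper_width: 12.2
```

Run:
```python
from h import *
show()
for n in('scene','wrist'):
    c=env.get_calibration(n);im,d=env.grab_frame(n)
    if n=='scene': save('s5c.png',cv2.resize(im[180:420,360:540],None,fx=2.4,fy=2.4))
    else: save('w5c.png',cv2.resize(im[125:275,120:360],None,fx=3.3,fy=3.3,interpolation=cv2.INTER_CUBIC))
```

```text
t 8.88 p [629.5 221.2 179.4] 
 [[-0.001 -0.021  1.   ]
 [-0.     1.     0.021]
 [-1.    -0.    -0.001]] 
F [-0.1  0.4 -1.1] w 12.2 q [18.4 27.9 79.4 -0.  72.7 17.2]
```

View pics/s5c.png

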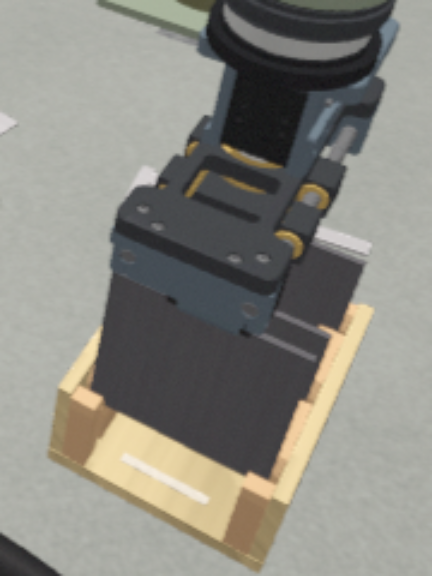

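View pics/w5c.png

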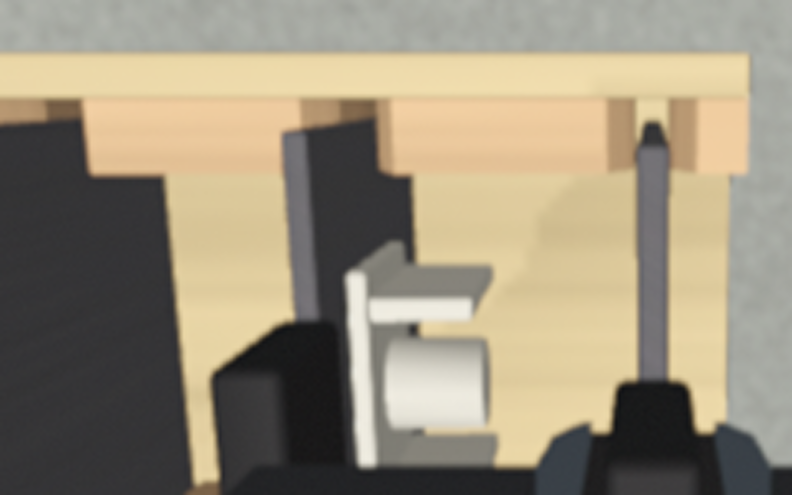

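The lower edge has entered the slot with no side force. I continue down to the floor.

Call:
{"api": "send_rows", "payload": {"commands": [[[0.08, 0, 0, 0, 0, 0], [0.16, 0, 0, 0, 0, 0], [0.24, 0, 0, 0, 0, 0], [0.32, 0, 0, 0, 0, 0], [0.38, 0, 0, 0, 0, 0], [0.4, 0, 0, 0, 0, 0], [0.4, 0, 0, 0, 0, 0]]]}}

```text
time_s: 9.85
ee_pos: [629.8, 221.3, 139.9]
ee_rot: [-59.6, 90.0, -58.4]
force: [-1.4, -0.1, -1.6]
gripper_width: 12.3
```

Call:
{"api": "send_rows", "payload": {"commands": [[[0.01, 0, 0, 0, 0, 0], [0.02, 0, 0, 0, 0, 0], [0.02, 0, 0, 0, 0, 0]]]}}

```text
time_s: 10.22
ee_pos: [629.7, 221.2, 137.9]
ee_rot: [-72.3, 90.0, -71.1]
force: [-0.0, -0.4, -2.6]
gripper_width: 11.7
```

Call:
{"api": "send_rows", "payload": {"commands": [[[0.01, 0, 0, 0, 0, 0], [0.02, 0, 0, 0, 0, 0], [0.02, 0, 0, 0, 0, 0]]]}}

```text
time_s: 10.6
ee_pos: [629.7, 221.2, 135.8]
ee_rot: [-140.2, 90.0, -139.0]
force: [0.6, -0.4, -1.6]
gripper_width: 11.7
```

Call:
{"api": "send_rows", "payload": {"commands": [[[0.005, 0, 0, 0, 0, 0], [0.01, 0, 0, 0, 0, 0], [0.01, 0, 0, 0, 0, 0]]]}}

```text
time_s: 10.98
ee_pos: [629.9, 221.3, 135.1]
ee_rot: [5.4, 90.0, 6.6]
force: [-0.2, 0.9, -0.3]
gripper_width: 12.2
```

Run:
```python
from h import *
show()
for n in('scene','wrist'):
    c=env.get_calibration(n);im,d=env.grab_frame(n)
    np.savez(n+'6.npz',im=im,d=d,mtx=c["mtx"],T=c["camera_from_world"])
    if n=='scene': save('s6c.png',cv2.resize(im[180:420,360:540],None,fx=2.4,fy=2.4))
    else: save('w6c.png',cv2.resize(im[125:275,120:360],None,fx=3.3,fy=3.3,interpolation=cv2.INTER_CUBIC))
```

```text
t 10.97 p [629.9 221.3 135.1] 
 [[ 0.    -0.021  1.   ]
 [ 0.     1.     0.021]
 [-1.     0.     0.   ]] 
F [-0.2  0.9 -0.3] w 12.2 q [18.4 29.6 83.1 -0.  67.3 17.2]
```

View pics/s6c.png

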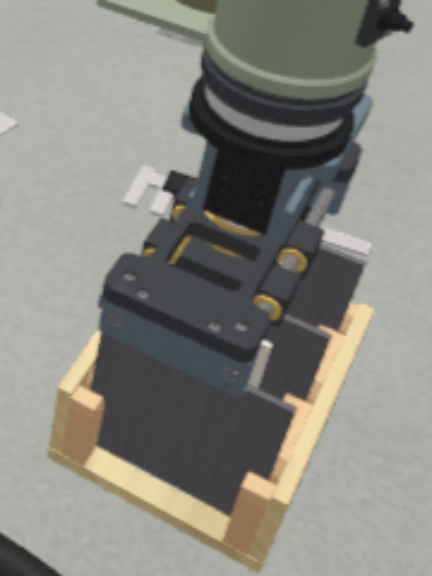

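View pics/w6c.png

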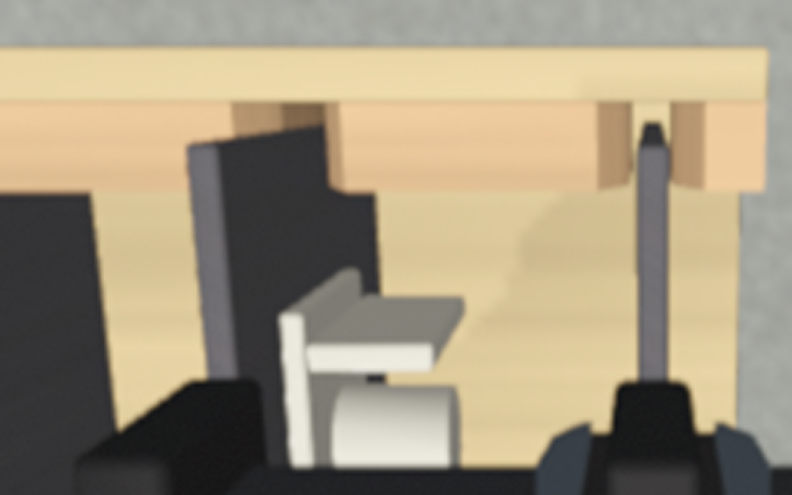

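It is nearly on the floor. I press a little further until I see an upward contact force.

Call:
{"api": "send_rows", "payload": {"commands": [[[0.005, 0, 0, 0, 0, 0], [0.01, 0, 0, 0, 0, 0], [0.01, 0, 0, 0, 0, 0]]]}}

```text
time_s: 11.45
ee_pos: [629.9, 221.3, 135.1]
ee_rot: [11.1, 89.9, 12.4]
force: [-1.1, -1.0, 5.2]
gripper_width: 11.9
```

Call:
{"api": "send_rows", "payload": {"commands": [[[0.005, 0, 0, 0, 0, 0], [0.01, 0, 0, 0, 0, 0], [0.01, 0, 0, 0, 0, 0]]]}}

```text
time_s: 11.82
ee_pos: [629.9, 221.3, 135.1]
ee_rot: [13.4, 89.9, 14.6]
force: [-2.7, -1.2, 10.0]
gripper_width: 11.9
```

The floor contact is clear: force rises and z stops at 135.1. I release to partial opening, then rise.

Call:
{"api": "send_rows", "payload": {"commands": [[[0, 0, 0, 0, 0, 0], [-0.01, 0, 0, 0, 0, 0], [-0.01, 0, 0, 0, 0, 0], [-0.01, 0, 0, 0, 0, 0], [-0.01, 0, 0, 0, 0, 0]]], "jaw": 0.2}}

```text
time_s: 12.45
ee_pos: [629.8, 221.3, 133.7]
ee_rot: [-138.5, 90.0, -137.3]
force: [-0.0, -0.2, 0.2]
gripper_width: 36.3
```

Call:
{"api": "send_rows", "payload": {"commands": [[[-0.1, 0, 0, 0, 0, 0], [-0.3, 0, 0, 0, 0, 0], [-0.6, 0, 0, 0, 0, 0], [-0.9, 0, 0, 0, 0, 0], [-1.0, 0, 0, 0, 0, 0], [-1.0, 0, 0, 0, 0, 0]]]}}

```text
time_s: 13.2
ee_pos: [629.9, 221.3, 234.5]
ee_rot: [11.1, 89.9, 12.3]
force: [0.2, -0.7, 0.1]
gripper_width: 36.4
```

Run:
```python
from h import *
show()
for n in('scene','wrist'):
    c=env.get_calibration(n);im,d=env.grab_frame(n);save(n+'7.png',im)
    np.savez(n+'7.npz',im=im,d=d,mtx=c["mtx"],T=c["camera_from_world"])
    P=pts(c,d);X,Y,Z=np.moveaxis(P,-1,0)
    for x0,x1 in((470,510),(545,590),(610,650)):
      for z0,z1 in ((160,180),(126,135)):
        m=(X>x0)&(X<x1)&(Y>140)&(Y<290)&(Z>z0)&(Z<z1)&(d>0)
        if m.sum()>20:print(n,x0,z0,m.sum(),np.median(Z[m]).round(1),[np.round(q,1) for q in cv2.minAreaRect(np.c_[X[m],Y[m]].astype(np.float32))])
```

```text
t 13.2 p [629.9 221.3 234.5] 
 [[ 0.001 -0.021  1.   ]
 [ 0.     1.     0.021]
 [-1.     0.     0.001]] 
F [ 0.2 -0.7  0.1] w 36.4 q [18.4 26.2 74.3 -0.  79.4 17.2]
scene 470 160 61 168.3 [array([490.4, 237.1]), array([12.5, 10. ]), np.float64(7.4)]
scene 470 126 124 130.1 [array([489.4, 254.2]), array([ 8.9, 44.7]), np.float64(5.5)]
scene 545 160 143 169.3 [array([565.8, 234.4]), array([12.9, 18.4]), np.float64(2.0)]
scene 545 126 294 130.6 [array([565.8, 218.5]), array([ 10.8, 119.7]), np.float64(0.9)]
scene 610 160 427 169.7 [array([630.6, 219.8]), array([13.1, 49.8]), np.float64(0.3)]
scene 610 126 337 130.4 [array([631.6, 220.1]), array([ 10.7, 119.3]), np.float64(1.9)]
wrist 470 160 1827 171.8 [array([490.5, 217.9]), array([12.9, 49.1]), np.float64(1.2)]
wrist 470 126 574 132.0 [array([492.1, 236.4]), array([ 8. , 81.3]), np.float64(6.3)]
wrist 545 160 1112 172.1 [array([566.4, 219.4]), array([12.5, 49.3]), np.float64(1.2)]
wrist 545 126 449 132.2 [array([565.9, 228.8]), array([10.3, 99.5]), np.float64(4.5)]
wrist 610 160 1245 172.5 [array([630.4, 220.1]), array([11.5, 49.8]), np.float64(1.1)]
wrist 610 126 387 132.5 [array([629.6, 226.5]), array([106.4,   9.2]), np.float64(89.5)]
```

View pics/wrist7.png

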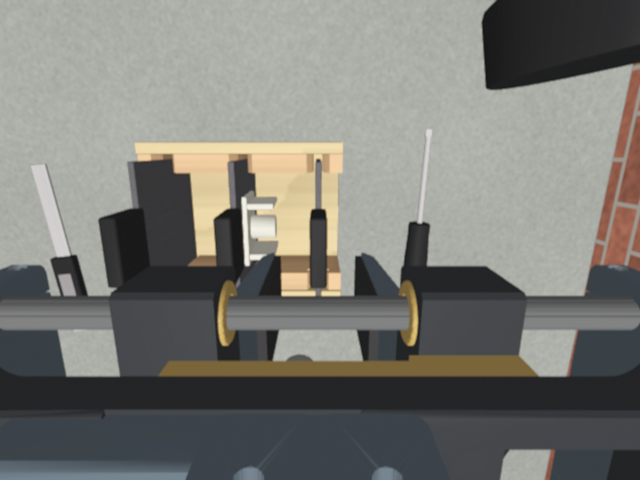

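View pics/scene7.png

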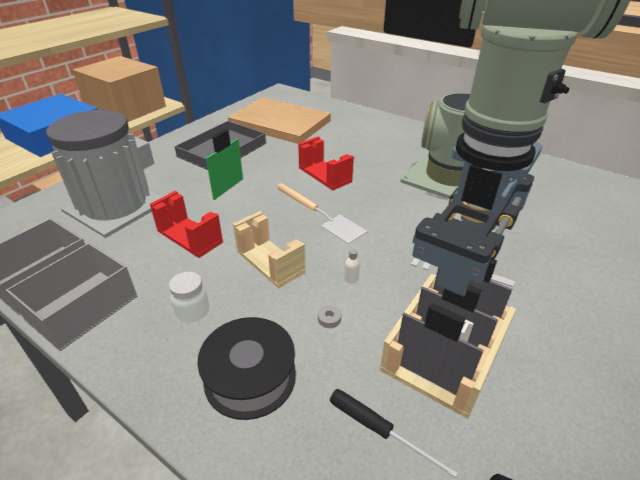

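The clean plate is seated: its grip is at (630.4, 220.1), top z about 172. The printed plate's grip is at about (566.3, 219.4) and leans roughly 2.6° towards +x, so I match that lean.

Run:
```python
from h import *
T=R.from_rotvec(np.radians(2.6)*np.array([-0.021,1,0]))*down(1.2)
print(rel([568.5,219.4,234],T),rel([564.6,219.4,135],T))
```

```text
(array([-0.0127, -0.0041, -0.6069]), array([0.    , 0.0069, 0.0001])) (array([ 0.9774, -0.0025, -0.6437]), array([0.    , 0.0069, 0.0001]))
```

Call:
{"api": "send_rows", "payload": {"commands": [[[0, 0, -0.2, 0, 0.002, 0], [0, 0, -0.4, 0, 0.007, 0], [0, -0.004, -0.61, 0, 0.007, 0], [0, -0.004, -0.61, 0, 0.007, 0], [0.2, -0.004, -0.62, 0, 0.007, 0], [0.4, -0.004, -0.625, 0, 0.007, 0], [0.4, -0.004, -0.625, 0, 0.007, 0]]]}}

```text
time_s: 14.18
ee_pos: [566.9, 219.2, 192.1]
ee_rot: [-178.3, 87.3, -177.1]
force: [0.2, 0.8, 0.9]
gripper_width: 36.3
```

Run:
```python
from h import *
show()
n='wrist';c=env.get_calibration(n);im,d=env.grab_frame(n);save(n+'8.png',im)
P=pts(c,d);X,Y,Z=np.moveaxis(P,-1,0)
m=(X>545)&(X<590)&(Y>140)&(Y<290)&(Z>164)&(Z<180)&(d>0)
print(m.sum(),np.median(Z[m]).round(1),[np.round(q,1) for q in cv2.minAreaRect(np.c_[X[m],Y[m]].astype(np.float32))])
T=R.from_rotvec(np.radians(2.6)*np.array([-0.021,1,0]))*down(1.2)
print(rel([564.6,219.4,135],T))
```

```text
t 14.18 p [566.9 219.2 192.1] 
 [[-0.048 -0.021  0.999]
 [-0.002  1.     0.021]
 [-0.999 -0.001 -0.048]] 
F [0.2 0.8 0.9] w 36.3 q [19.6 23.4 85.   0.8 74.1 18.2]
1453 172.3 [array([566.1, 224.8]), array([12. , 38.4]), np.float64(1.6)]
(array([ 5.842e-01,  1.000e-04, -3.100e-03]), array([-0.    ,  0.    ,  0.0001]))
```

View pics/wrist8.png

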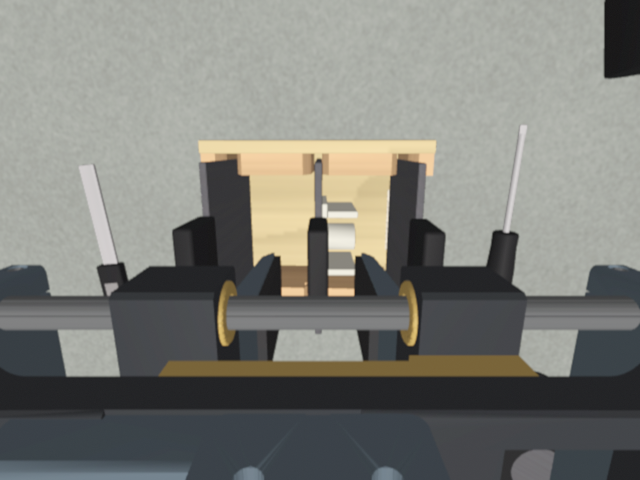

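The printed plate appears edge-on at px (318,230), exactly between the fingers, so the lean matches. I descend and grip.

Call:
{"api": "send_rows", "payload": {"commands": [[[0.15, 0, 0, 0, 0, 0], [0.3, 0, 0, 0, 0, 0], [0.45, 0, 0, 0, 0, 0], [0.58, 0, 0, 0, 0, 0], [0.58, 0, 0, 0, 0, 0], [0.58, 0, 0, 0, 0, 0]]]}}

```text
time_s: 14.98
ee_pos: [565.1, 219.6, 136.3]
ee_rot: [179.7, 87.5, -179.0]
force: [0.2, -0.6, 0.3]
gripper_width: 36.6
```

Call:
{"api": "send_rows", "payload": {"commands": [[[0, 0, 0, 0, 0, 0], [0, 0, 0, 0, 0, 0], [0, 0, 0, 0, 0, 0], [0, 0, 0, 0, 0, 0], [0, 0, 0, 0, 0, 0], [0, 0, 0, 0, 0, 0]]], "jaw": 1.0, "force": 45}}

```text
time_s: 15.72
ee_pos: [564.8, 219.6, 136.3]
ee_rot: [179.9, 87.5, -178.9]
force: [-1.0, -0.6, 3.4]
gripper_width: 11.9
```

Run:
```python
from h import *
show()
```

```text
t 15.72 p [564.8 219.6 136.3] 
 [[-0.044 -0.021  0.999]
 [-0.001  1.     0.021]
 [-0.999  0.    -0.044]] 
F [-1.  -0.6  3.4] w 11.9 q [19.7 25.5 90.1  0.9 66.8 18.1]
```

Call:
{"api": "send_rows", "payload": {"commands": [[[-0.05, 0, 0, 0, 0, 0], [-0.15, 0, 0, 0, 0, 0], [-0.28, 0, 0, 0, 0, 0], [-0.42, 0, 0, 0, 0, 0], [-0.56, 0, 0, 0, 0, 0], [-0.7, 0, 0, 0, 0, 0], [-0.85, 0, 0, 0, 0, 0], [-1.0, 0, 0, 0, 0, 0]]]}}

```text
time_s: 16.73
ee_pos: [569.2, 219.6, 237.0]
ee_rot: [-180.0, 87.5, -178.8]
force: [0.6, 0.7, -2.8]
gripper_width: 11.8
```

Run:
```python
from h import *
show()
im,d=env.grab_frame('scene');save('scene9.png',im)
im,d=env.grab_frame('wrist');save('wrist9.png',im)
```

```text
t 16.73 p [569.2 219.6 237. ] 
 [[-0.044 -0.021  0.999]
 [-0.001  1.     0.021]
 [-0.999 -0.    -0.044]] 
F [ 0.6  0.7 -2.8] w 11.8 q [19.6 22.1 80.6  0.8 79.7 18.2]
```

View pics/scene9.png

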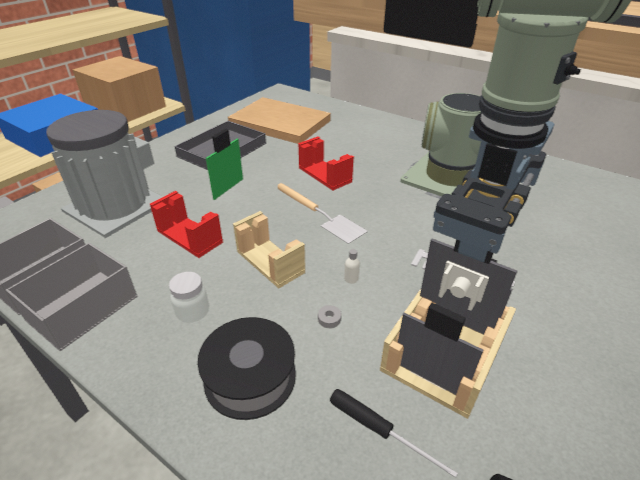

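View pics/wrist9.png

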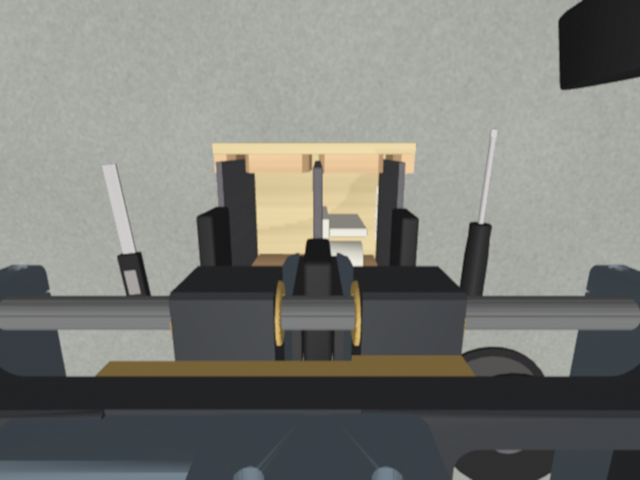

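The print faces +x (outward), so I lift further and then tip the top back toward the robot.

Call:
{"api": "send_rows", "payload": {"commands": [[[-0.1, 0, 0, 0, 0, 0], [-0.25, 0, 0, 0, 0, 0], [-0.4, 0, 0, 0, 0, 0], [-0.55, 0, 0, 0, 0, 0], [-0.7, 0, 0, 0, 0, 0], [-0.85, 0, 0, 0, 0, 0], [-0.95, 0, 0, 0, 0, 0], [-1.0, 0, 0, 0, 0, 0]]]}}

```text
time_s: 17.82
ee_pos: [573.7, 219.8, 336.5]
ee_rot: [179.8, 87.5, -178.9]
force: [-0.5, -0.5, -2.8]
gripper_width: 11.7
```

Call:
{"api": "send_rows", "payload": {"commands": [[[-0.1, 0, -0.05, 0, -0.004, 0], [-0.2, 0, -0.1, 0, -0.012, 0], [-0.3, 0, -0.15, 0, -0.022, 0], [-0.4, 0, -0.2, 0, -0.032, 0], [-0.45, 0, -0.25, 0, -0.042, 0], [-0.5, 0, -0.3, 0, -0.052, 0], [-0.5, 0, -0.35, 0, -0.062, 0], [-0.5, 0, -0.4, 0, -0.072, 0], [-0.5, 0, -0.4, 0, -0.082, 0], [-0.5, 0, -0.4, 0, -0.092, 0], [-0.5, 0, -0.4, 0, -0.102, 0], [-0.5, 0, -0.4, 0, -0.112, 0], [-0.5, 0, -0.4, 0, -0.12, 0], [-0.5, 0, -0.4, 0, -0.127, 0], [-0.5, 0, -0.4, 0, -0.131, 0], [-0.5, 0, -0.4, 0, -0.132, 0], [-0.5, 0, -0.4, 0, -0.132, 0], [-0.5, 0, -0.4, 0, -0.132, 0]]]}}

```text
time_s: 20.08
ee_pos: [535.8, 218.8, 387.7]
ee_rot: [0.0, 45.0, 1.2]
force: [-0.3, -0.1, -2.8]
gripper_width: 11.7
```

Run:
```python
from h import *
show()
n='scene'
c=env.get_calibration(n);im,d=env.grab_frame(n);save('scene10.png',im)
np.savez(n+'10.npz',im=im,d=d,mtx=c["mtx"],T=c["camera_from_world"])
im,d=env.grab_frame('top');save('top10.png',im)
im,d=env.grab_frame('wrist');save('wrist10.png',im)
print(env.state()['qvel'].round(2))
```

```text
t 20.07 p [535.8 218.8 387.7] 
 [[ 0.707 -0.021  0.707]
 [ 0.015  1.     0.015]
 [-0.707  0.     0.707]] 
F [-0.3 -0.1 -2.8] w 11.7 q [ 33.8  -3.6 104.8 -33.4  43.8  49.8]
[ 0.06 -0.04  0.1  -0.12 -0.17  0.01]
```

View pics/scene10.png

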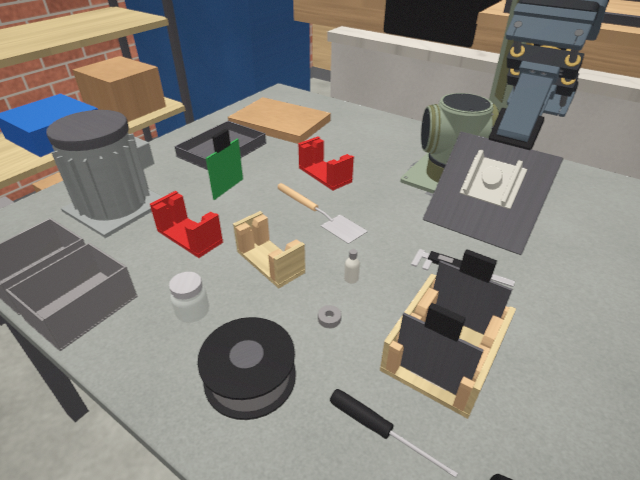

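View pics/top10.png

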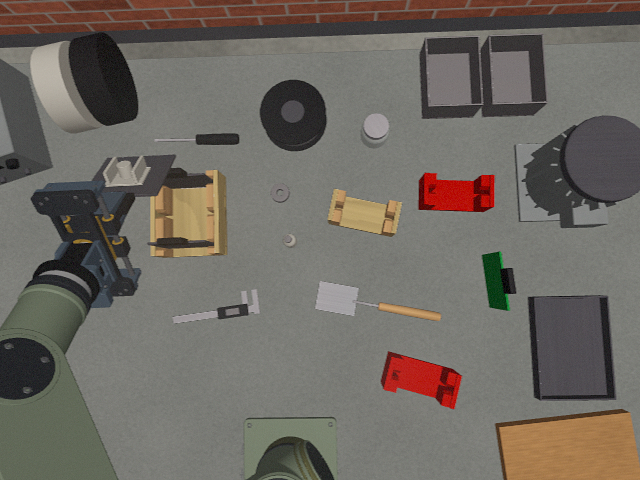

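The printed plate is tipped back with the print up (scene px 495,180). The clean and spare plates stand in the rack and the bystanders look unmoved. A final numeric check, then I hand in.

Run:
```python
from h import *
z=np.load('scene10.npz');im=z['im'];d=z['d'];c=dict(mtx=z['mtx'],camera_from_world=z['T'])
P=pts(c,d);X,Y,Z=np.moveaxis(P,-1,0)
m=(im.max(2)<110)&(X>520)&(X<680)&(Y>140)&(Y<300)&(Z>250)&(d>0)
v,u=np.mgrid[0:480,0:640]; m&=(u>420)&(u<570)&(v>135)&(v<255)
Q=P[m];A=np.c_[Q[:,:2],np.ones(len(Q))];w=np.ones(len(Q),bool)
for i in range(8):
    k=np.linalg.lstsq(A[w],Q[w,2],rcond=None)[0]; w=abs(Q[:,2]-A@k)<4
n=np.array([-k[0],-k[1],1]);n/=np.linalg.norm(n);print('normal',n.round(3),'tilt',np.degrees(np.arccos(n[2])).round(1),'zmin',Q[w,2].min(),w.sum())
for x0,x1 in((470,510),(610,650)):
  for z0,z1 in((160,180),(126,135)):
    m=(X>x0)&(X<x1)&(Y>140)&(Y<290)&(Z>z0)&(Z<z1)&(d>0)
    print(x0,z0,Z[m].max().round(1),[np.round(q,1) for q in cv2.minAreaRect(np.c_[X[m],Y[m]].astype(np.float32))])
show(); env.job_done()
```

```text
normal [0.708 0.015 0.706] tilt 45.1 zmin 298.38274113805466 8067
470 160 172.6 [array([490.1, 217.1]), array([14.4, 49.5]), np.float64(1.0)]
470 126 134.9 [array([491.8, 216.9]), array([ 10.6, 119.5]), np.float64(1.6)]
610 160 173.0 [array([630.3, 219.9]), array([13.6, 50.2]), np.float64(0.4)]
610 126 134.9 [array([631.4, 220.3]), array([ 10.6, 119. ]), np.float64(2.3)]
 t 20.23 p [535.9 218.8 387.6] 
 [[ 0.707 -0.021  0.707]
 [ 0.015  1.     0.015]
 [-0.707 -0.     0.707]] 
F [-0.2  0.4 -2.4] w 11.6 q [ 33.8  -3.6 104.8 -33.4  43.8  49.8]
the job is handed in; nothing more can be done
```

I finished the task and handed it in at about 20 s of the 69 s allowed. The hand-in gives no verdict, so what follows rests on my own checks.

- **Clean plate:** I lifted it from the stand and slid it down into the empty rack slot. I pressed until the floor pushed back with about 10 N, then let go. At the end it stood upright with its grip top at about z 172 mm, about 1 mm from the slot centre across the slot.
- **Printed plate:** I gripped it at its own lean of about 2.6°, drew it out of the rack and tipped it back over the rack with the print facing up. The last depth fit gave 45.1° of tilt and a lower edge about 298 mm above the bench. It was still in the grip and almost motionless.
- **Everything else:** The spare plate was still at its starting position to within about 1 mm. The loose objects looked unmoved in the last pictures, which I checked by eye only.

No check failed. The camera views disagreed with each other by 1–2 mm, within the stated calibration accuracy.

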